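# Pack the seventh film can flat into the round tin

## Task

Seven film cans belong side by side in the round green tin, one in the middle and six round it, but the six in it are spread out, so the seventh, with the orange label, has been left lying on top. Push the six gently together to open a place at the wall, slide the top can over it, and gently press it down until all seven lie flat on the bottom of the tin. The cans dent easily, the six must stay in the tin, and nothing else on the table may be disturbed.

Things in the scene. Friction and masses are not known exactly. Their poses are not given: they have to be found in the camera images.
- tin: Shallow green base of a round tin, held fast by its rubber mat. Inner diameter 271.5 mm, outer 279, floor 3 mm thick, rim only 14 mm above the table, so cans in it (tops at 25 mm) stand 11 mm proud. Seven cans just fit, one in the middle and six round it, 1.5 mm to spare; a can against the wall is centred 90.7 mm from the tin's centre. Origin: centre of its underside, on the table.
- can_1: Flat round aluminium film can, shut, 90 mm in diameter (too wide to grip), 22 mm high, about 0.2 kg, square edges, round white label on top. Origin: centre of its underside, z up. One of five round the wall of the tin at the start, with one gap of about 42 mm, too narrow for another can, and four of about 4 to 15 mm.
- can_2: Flat round aluminium film can, shut, 90 mm in diameter (too wide to grip), 22 mm high, about 0.2 kg, square edges, round white label on top. Origin: centre of its underside, z up. One of five round the wall of the tin at the start, with one gap of about 42 mm, too narrow for another can, and four of about 4 to 15 mm.
- can_3: Flat round aluminium film can, shut, 90 mm in diameter (too wide to grip), 22 mm high, about 0.2 kg, square edges, round white label on top. Origin: centre of its underside, z up. One of five round the wall of the tin at the start, with one gap of about 42 mm, too narrow for another can, and four of about 4 to 15 mm.
- can_4: Flat round aluminium film can, shut, 90 mm in diameter (too wide to grip), 22 mm high, about 0.2 kg, square edges, round white label on top. Origin: centre of its underside, z up. One of five round the wall of the tin at the start, with one gap of about 42 mm, too narrow for another can, and four of about 4 to 15 mm.
- can_5: Flat round aluminium film can, shut, 90 mm in diameter (too wide to grip), 22 mm high, about 0.2 kg, square edges, round white label on top. Origin: centre of its underside, z up. One of five round the wall of the tin at the start, with one gap of about 42 mm, too narrow for another can, and four of about 4 to 15 mm.
- can_6: Flat round aluminium film can, shut, 90 mm in diameter (too wide to grip), 22 mm high, about 0.2 kg, square edges, round white label on top. Origin: centre of its underside, z up. In the middle of the tin at the start.
- can_7: Flat round aluminium film can, shut, 90 mm in diameter (too wide to grip), 22 mm high, about 0.2 kg, square edges, round orange label on top. Origin: centre of its underside, z up. The seventh: it lies loose on top of the others (underside at 25 mm), because there is no room for it; it does not cover the wide gap. Slid over a place not quite in line or too tight, it hangs leaning on a neighbour.
- tin_lid: Deep green lid of the tin, lying rim down, 284 mm in diameter, 34 mm high, at the left. Origin at the centre of its underside. Leave it.
- stamp: Round wooden hand stamp, 42 mm in diameter at the foot, 72 mm high. Origin under its centre. Leave it.
- ink_pad: Flat ink pad, 75 x 115 mm, 16 mm high. Origin under its centre. Leave it.
- loupe: Black standing loupe, 44 mm in diameter, 40 mm high, beyond the tin. Origin under its centre. Leave it.
- tape_roll: Roll of clear tape lying flat, 66 mm in diameter, 24 mm high. Origin under its centre. Leave it.
- pencil_mug: White mug of pencils, 72 mm in diameter, 95 mm high, pencils to 165 mm, at the right. Origin under its centre. Leave it.
- register: Thick white register with a blue spine, 225 x 165 mm, 34 mm high, at the left. Origin under its centre. Leave it.

How it is judged:
At the end, for the whole second after the job is handed in: All seven cans lie in the tin: undersides within 2.5 mm of the tin's floor, level within 0.04 rad, centres within 94 mm of the tin's centre, at rest; the lid, stamp, ink pad, loupe, tape roll, mug and register are within 30 mm of where they began (z of each of can_1, can_2, can_3, can_4, can_5, can_6, can_7 in the frame of tin below 0.0055 m and horizontal distance between each of can_1, can_2, can_3, can_4, can_5, can_6, can_7 and tin below 0.094 m and angle between each of can_1, can_2, can_3, can_4, can_5, can_6, can_7's own z axis and vertical below 0.04 rad and linear speed of each of can_1, can_2, can_3, can_4, can_5, can_6, can_7 below 0.02 m/s and distance of each of tin_lid, stamp, ink_pad, loupe, tape_roll, pencil_mug, register from where it was at the start of the episode below 0.03 m); the robot touches nothing.
It fails at once if a can was dented: pushed by the fingers with more than 40 N (contact force between the fingers and can_1 above 40 N or contact force between the fingers and can_2 above 40 N or contact force between the fingers and can_3 above 40 N or contact force between the fingers and can_4 above 40 N or contact force between the fingers and can_5 above 40 N or contact force between the fingers and can_6 above 40 N or contact force between the fingers and can_7 above 40 N).
It fails at once if one of the six cans in the tin came out of it (its underside more than 18 mm above the tin's underside, which is above the rim) (z of any of can_1, can_2, can_3, can_4, can_5, can_6 in the frame of tin above 0.018 m).
It fails at once if another thing on the table was pushed more than 30 mm or knocked over (distance of any of tin_lid, stamp, ink_pad, loupe, tape_roll, pencil_mug, register from where it was at the start of the episode above 0.03 m or angle between any of tin_lid, stamp, ink_pad, loupe, tape_roll, pencil_mug, register's own z axis and vertical above 0.5 rad).
It also fails if it takes over 64 s, if anything falls off the work surface, if the arm or the gripper's body presses on something with over 40 N, if the wrist force passes 120 N, or if a joint passes its speed limit or range.

## Robot

A 6-joint arm with a two-finger parallel gripper is mounted at the origin on the work surface. World frame = base frame: x ahead of the robot, y to its left, z up, the work surface at z = 0. Lengths are in m, angles in rad, forces in N, time in s.
With the tool pointing down it reaches from about 0.35 to 0.875 m from the base axis. Payload 15.5 kg.
Tool frame: the origin (TCP) lies on the centre line of the jaws, within the pads' length; the fingertips stand 8 mm ahead of it and the grasp point (between the pads) lies 11 mm behind it (robot.tcp_to_tips is the distance from the TCP to the fingertips, in m); z points along the fingers, y is the line along which they close (so a half turn about z gives the same grasp; the last joint's range is limited). The gripper opens to 85 mm and grips with 20 to 120 N. Pads are 22 mm wide; open, the fingers measure 114 mm over their backs; the gripper's body (76 mm by 85 mm) begins 54 mm behind the grasp point. The pads swing forward as they close: fully open they stand 13 mm farther back than shut.
Start: joints at [1.087, 0.494, 1.345, -0, 1.302, -0.096], TCP at [0.236, 0.579, 0.239] pointing down, gripper open.
Joint ranges: [-2.91, 2.91], [-0.82, 2.16], [0.22, 2.67], [-1.22, 4.37], [0.12, 2.79], [-3.08, 3.08]. Speed limits (rad/s): [1.89, 1.89, 2.57, 3.01, 3.01, 3.01].

## Interface

Orientations are given as a 3x3 rotation matrix whose columns are the frame's x, y, z axes.
In Python, from plant import robot gives the robot as it stands.
- The arm moves only by the tool creep_tool, called after ">>>" by a JSON object that holds its "method" and its "body". Schema: {"type":"object","properties":{"increments":{"type":"array","items":{"type":"object","properties":{"d":{"type":"array","items":{"type":"number"},"minItems":3,"maxItems":3},"yaw":{"type":"number"},"jaw":{"type":"number"}},"additionalProperties":false,"required":["jaw"]},"minItems":1,"maxItems":12},"force":{"type":"number"},"only":{"type":"string"},"quiet":{"type":"boolean"},"lines":{"type":"string"}},"required":["increments"],"additionalProperties":false}. increments is a list of rows, 1 to 12 of them, each an object with the fields d (a list: dx, dy, dz in fractions of the full range, 1 being 0.2 m), yaw (a turn about the tool's z in fractions of the full range, 1 being pi rad), jaw (the opening from 0.0 (shut) to 1.0 (fully open)); a field left out counts as zero (the opening has to be given); each row shifts and turns the commanded pose from where the row before left it, along the tool's axes as they then stand; what a row does not reach is not made up. A row lasts 1/8 s, in which the tool goes at most 0.0625 m and 0.188 rad, less where a joint would pass 70% of its speed; a pose out of reach is approached as far as the arm can. The fingers move at their own pace and stop on an object; force is the grip in N (left out, the last holds). Time passes only in rows, so rows that do not move let the fingers close. The tool returns the time, the measured TCP pose, the force, the opening and the grip force at its end. only (a regular expression) keeps the lines of the reply that match it, lines (a string "A,B") keeps lines A to B, and quiet returns only ok. Shift and turn numbers lie between -1 and 1, and a call with a number outside is refused. Input that does not fit is refused with a message, and nothing moves.
- robot.get_obs(): the state, without advancing time (a new reading comes with each control period).
- robot.camera(name): name is "scene" or "top" or "wrist"; returns a dict with "img" (400x640x3 uint8, blue, green, red), "z_map" (400x640 float32, m along the optical axis (not along the pixel's ray), 0 where there is no reading), "mtx" (3x3 intrinsics, pixels), "R" (3x3) and "t" (3): a world point X has camera coordinates R X + t; the wrist camera has in their place "T_tool_cam" (4x4, takes a point from camera to tool coordinates, whose origin is the TCP and whose axes are the flange's). Camera axes: x right, y down, z forward; pixel columns grow to the right and rows downward; lengths in m; the calibration is good to about 2 mm. A picture is of the moment at which its call begins: read the wrist's pose just before it.
- robot.sign_off(): hands the job in; it is judged then, once.
The state is a dict: "clock": time; "joint_pos": joint angles; "joint_vel": joint speeds; "effort": joint torques, N m; "tool_pos": TCP position; "ee_rot": TCP orientation; "wrist_force": force on the tool from outside, world axes, zero at the start; "ft_torque": the same for the moment, N m; "width": opening from 0.0 (shut) to 1.0 (fully open); "gripper_force": force on a finger pad.
Only numpy, scipy, OpenCV 4.12 (cv2) and the standard library are available. Lean on these libraries where they do the work, as an engineer would, in place of code of your own. Each camera call takes 0.05 s, during which the arm holds its last target. There are 200 camera calls.

## Working session

There is one attempt and no reset: what is moved stays moved. The work goes in short steps, Python scripts to look and compute and a tool call to move; the robot and the scene stay as the last step left them, time stands still between calls to the robot, and variables do not carry over. Pictures are saved under pics/ and viewed, at most 10 in all, crops included, and the job is handed in when it is done.

```bash
ls; mkdir -p pics
```

Run:
```python
from plant import robot
import cv2,numpy as np,pickle
o=robot.get_obs();print(o['tool_pos'],o['ee_rot'],o['wrist_force'],robot.tcp_to_tips,o['clock'])
d={}
for n in('top','scene'):
    c=robot.camera(n);d[n]=c;print(n,c['mtx'],c['R'],c['t'])
    cv2.imwrite(f'pics/{n}0.png',c['img'])
pickle.dump(d,open('c0.pkl','wb'))
```

```text
pics
plant.py
[0.23617258 0.57825241 0.23869941] [[-9.25748468e-01  3.78139462e-01 -5.67649441e-04]
 [ 3.78139873e-01  9.25747815e-01 -1.10411540e-03]
 [ 1.07990628e-04 -1.23678402e-03 -9.99999229e-01]] [-0.80157318 -0.08395683 -1.02240731] 0.008 0.0
top [[496.94818685   0.         313.02374252]
 [  0.         496.94818685 202.58463542]
 [  0.           0.           1.        ]] [[ 0.02452628 -0.99968029 -0.00614602]
 [-0.99251734 -0.02361402 -0.11979863]
 [ 0.1196152   0.00903824 -0.99277919]] [0.03779955 0.54387711 1.38935942]
scene [[428.5535892    0.         324.726926  ]
 [  0.         428.5535892  203.03422104]
 [  0.           0.           1.        ]] [[-0.54828039  0.83623051  0.01035083]
 [ 0.47360521  0.32067601 -0.82028349]
 [-0.68926535 -0.44484315 -0.5718635 ]] [ 0.28382276 -0.21857206  1.6516632 ]
```

View pics/top0.png

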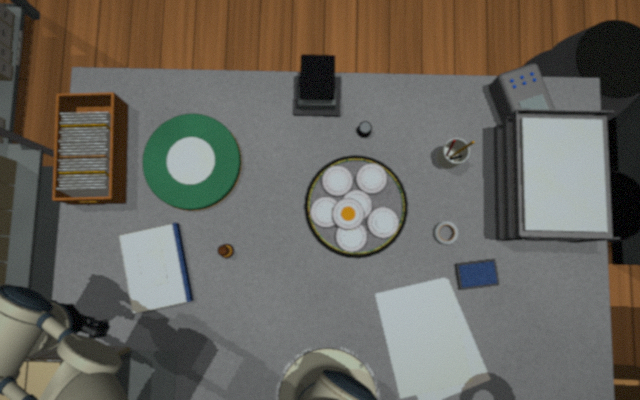

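Create h.py:
```python
import numpy as np,cv2
from plant import robot
def ray(c,u,v,z):
    "pixel -> world point at height z"
    R,t=c['R'],c['t'];C=-R.T@t
    d=R.T@np.linalg.inv(c['mtx'])@np.array([u,v,1.]);return C+d*(z-C[2])/d[2]
def plan(c,ctr,z,size=.30,n=600):
    "ortho view of plane z; image up=+x, left=+y"
    w=lambda i,j:np.array([ctr[0]+size/2-size*j/n,ctr[1]+size/2-size*i/n,z])
    px=[(0,0),(n,0),(n,n),(0,n)];q=[]
    for i,j in px:
        p=c['mtx']@(c['R']@w(i,j)+c['t']);q.append(p[:2]/p[2])
    H=cv2.getPerspectiveTransform(np.float32(q),np.float32(px))
    return cv2.warpPerspective(c['img'],H,(n,n),flags=cv2.INTER_CUBIC)
def wrist():
    o=robot.get_obs();c=robot.camera('wrist')
    T=np.eye(4);T[:3,:3]=o['ee_rot'];T[:3,3]=o['tool_pos'];W=T@c['T_tool_cam']
    c['R']=W[:3,:3].T;c['t']=-c['R']@W[:3,3];return c
def world(c):
    z=c['z_map'];v,u=np.indices(z.shape);m=c['mtx']
    P=np.stack([(u-m[0,2])/m[0,0]*z,(v-m[1,2])/m[1,1]*z,z],-1);return (P-c['t'])@c['R']
def totool(x,y,z,o=None):
    o=o or robot.get_obs();return o['ee_rot'].T@(np.array([x,y,z])-o['tool_pos'])
```

Run:
```python
from h import *;import pickle
d=pickle.load(open('c0.pkl','rb'));c=d['top']
ctr=ray(c,356,206,.014);print(ctr)
P=world(c)
for n,u,v in(('tin',356,206),('orange',348,213),('can',338,180),('mug',456,151),('loupe',364,129),('tape',446,232),('pad',477,273),('lid',190,160)):print(n,P[v,u])
cv2.imwrite('pics/plan0.png',plan(c,ctr,.025))
print(robot.camera('wrist')['T_tool_cam'],robot.camera('wrist')['mtx'])
```

```text
[ 0.53807261 -0.07357193  0.014     ]
tin [ 0.53461582 -0.07123832  0.0439049 ]
orange [ 0.51336105 -0.04841653  0.05155775]
can [ 0.61157366 -0.01969415  0.02305975]
mug [ 7.10673825e-01 -3.68225905e-01 -3.84487504e-04]
loupe [ 0.75989801 -0.09144481  0.04080924]
tape [ 0.47018697 -0.33765615 -0.00336826]
pad [ 0.35442315 -0.42003954  0.01487264]
lid [0.65759582 0.40897648 0.03738365]
[[-2.74841541e-04 -9.64369895e-01 -2.64557423e-01  6.75066809e-02]
 [ 9.99999951e-01 -3.05477812e-04  7.46608333e-05  9.06825405e-04]
 [-1.52817083e-04 -2.64557389e-01  9.64369931e-01 -1.33862256e-01]
 [ 0.00000000e+00  0.00000000e+00  0.00000000e+00  1.00000000e+00]] [[285.32845167   0.         321.28797817]
 [  0.         285.32845167 201.58593315]
 [  0.           0.           1.        ]]
```

View pics/plan0.png

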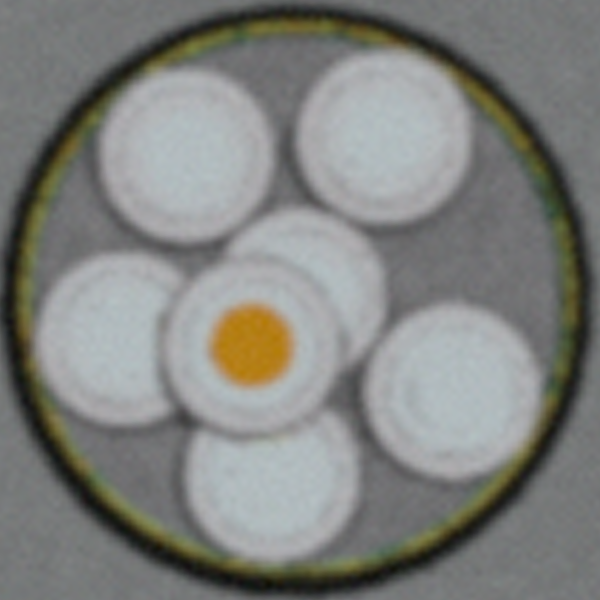

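The plan view (0.5 mm/px, up = +x, left = +y) shows wall cans at (186,155), (383,138), (452,390), (271,475) and (123,339). The middle can is at about (300,290) and the orange one at (251,345). The wide gap faces right, between (383,138) and (452,390). I'll move above the tin and measure again with the wrist camera.

Careful with the scale: shifts go in shares of 0.2 m and turns go in shares of pi rad. That gives: -0.044 m / 0.2 = -0.22, -0.043 m / 0.2 = -0.215.

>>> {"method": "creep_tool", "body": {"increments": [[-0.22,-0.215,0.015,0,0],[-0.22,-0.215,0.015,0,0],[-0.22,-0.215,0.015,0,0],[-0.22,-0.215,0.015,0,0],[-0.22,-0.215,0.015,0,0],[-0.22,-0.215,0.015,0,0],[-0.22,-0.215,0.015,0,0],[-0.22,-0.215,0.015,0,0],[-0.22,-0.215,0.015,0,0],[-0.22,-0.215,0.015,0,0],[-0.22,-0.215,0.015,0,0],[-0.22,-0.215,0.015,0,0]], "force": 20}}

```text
refused: increments[0]: [-0.22, -0.215, 0.015, 0, 0] is not of type 'object' (schema: type "object"). Nothing was moved.
```

Wrong form. The message asks for a list of objects, one for each row, so I'll send the same numbers that way.

>>> {"method": "creep_tool", "body": {"increments": [{"d": [-0.22,-0.215,0.015],"jaw": 0},{"d": [-0.22,-0.215,0.015],"jaw": 0},{"d": [-0.22,-0.215,0.015],"jaw": 0},{"d": [-0.22,-0.215,0.015],"jaw": 0},{"d": [-0.22,-0.215,0.015],"jaw": 0},{"d": [-0.22,-0.215,0.015],"jaw": 0},{"d": [-0.22,-0.215,0.015],"jaw": 0},{"d": [-0.22,-0.215,0.015],"jaw": 0},{"d": [-0.22,-0.215,0.015],"jaw": 0},{"d": [-0.22,-0.215,0.015],"jaw": 0},{"d": [-0.22,-0.215,0.015],"jaw": 0},{"d": [-0.22,-0.215,0.015],"jaw": 0}], "force": 20}}

```text
clock: 1.7
tool_pos: [0.5305, -0.1009, 0.2032]
ee_rot: [[-0.926, 0.378, 0.0], [0.378, 0.926, 0.0], [-0.0, 0.0, -1.0]]
wrist_force: [1.0, 0.5, -0.4]
width: -0.002
gripper_force: 0.0
```

>>> {"method": "creep_tool", "body": {"increments": [{"yaw": 0.0573,"jaw": 0},{"yaw": 0.0573,"jaw": 0},{"yaw": 0.0573,"jaw": 0},{"yaw": 0.0573,"jaw": 0},{"yaw": 0.0573,"jaw": 0},{"jaw": 0}]}}

```text
clock: 2.45
tool_pos: [0.5299, -0.0987, 0.2032]
ee_rot: [[-0.28, 0.96, -0.0], [0.96, 0.28, 0.0], [0.0, -0.0, -1.0]]
wrist_force: [0.3, 0.6, 0.2]
width: 0.003
gripper_force: 0.0
```

Create look.py:
```python
import sys;from h import *
name=sys.argv[1];ctr=np.array([.5381,-.0736])
c=wrist();P=world(c)
cv2.imwrite('pics/raw_%s.png'%name,c['img']);im=plan(c,ctr,.025);cv2.imwrite('pics/%s.png'%name,im)
np.save('P_%s.npy'%name,P)
def pl(z):
    "circles (world) found in the plan at height z"
    im=plan(c,ctr,z);g=cv2.medianBlur(cv2.cvtColor(im,cv2.COLOR_BGR2GRAY),5)
    return im,g
im,g=pl(.025)
for r in (cv2.HoughCircles(g,cv2.HOUGH_GRADIENT_ALT,1,60,param1=120,param2=.7,minRadius=80,maxRadius=100),):
    if r is not None:
        for i,j,q in r[0]:print('can px',i,j,'r',q,'world',np.round([ctr[0]+.15-.0005*j,ctr[1]+.15-.0005*i],4))
im,g=pl(.014)
r=cv2.HoughCircles(g,cv2.HOUGH_GRADIENT_ALT,1,60,param1=120,param2=.6,minRadius=262,maxRadius=295)
if r is not None:
    for i,j,q in r[0]:print('tin px',i,j,'r',q,'world',np.round([ctr[0]+.15-.0005*j,ctr[1]+.15-.0005*i],4))
im,g=pl(.047);hsv=cv2.cvtColor(im,cv2.COLOR_BGR2HSV);m=cv2.inRange(hsv,(8,140,80),(25,255,255))
n,l,s,ce=cv2.connectedComponentsWithStats(m);k=1+s[1:,4].argmax() if n>1 else 0
print('orange',s[k],'world',ctr[0]+.15-.0005*ce[k][1],ctr[1]+.15-.0005*ce[k][0])
```

```bash
python3 look.py w1
```

```text
can px 376.0 134.0 r 90.7063 world [ 0.6211 -0.1116]
can px 244.0 350.0 r 93.800476 world [ 0.5131 -0.0456]
can px 179.0 151.0 r 89.52411 world [ 0.6126 -0.0131]
can px 443.0 388.0 r 88.73941 world [ 0.4941 -0.1451]
can px 264.0 473.0 r 88.46436 world [ 0.4516 -0.0556]
can px 121.0 335.0 r 90.731514 world [0.5206 0.0159]
tin px 290.0 290.0 r 276.62967 world [ 0.5431 -0.0686]
orange [ 202  307   82   81 5204] world 0.514669657955419 -0.04481252882398157
```

View pics/w1.png

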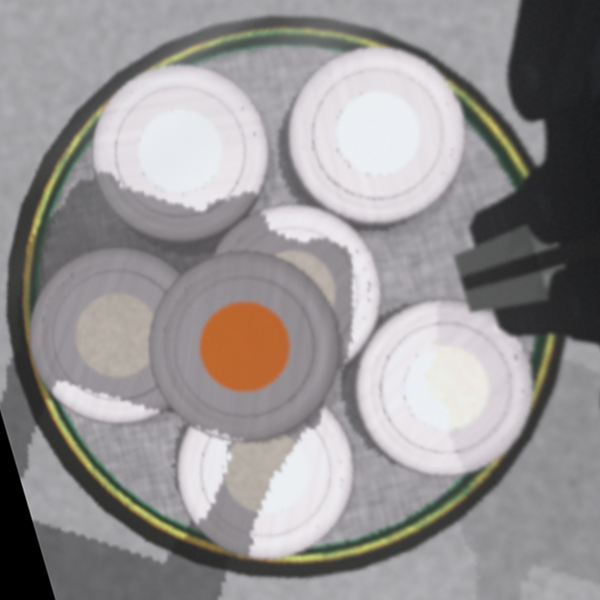

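The wrist plan agrees with the top view to about 3 mm. It has cans B (376,134) and C (443,388) either side of the wide gap, the middle can at about (291,295), orange at (244,347) and the tin centre at about (288,293). The closed fingers go down into the gap first.

In the tool's units: 0.04 m / 0.2 = 0.2, -0.033 m / 0.2 = -0.165.

>>> {"method": "creep_tool", "body": {"increments": [{"d": [-0.165,0.0425,0],"jaw": 0},{"d": [-0.165,0.0425,0.1],"jaw": 0},{"d": [0,0,0.2],"jaw": 0},{"d": [0,0,0.2],"jaw": 0},{"d": [0,0,0.2],"jaw": 0},{"d": [0,0,0.1],"jaw": 0},{"d": [0,0,0.075],"jaw": 0},{"d": [0,0,0.05],"jaw": 0},{"jaw": 0}]}}

```text
clock: 3.62
tool_pos: [0.5647, -0.1574, 0.0181]
ee_rot: [[-0.28, 0.96, -0.0], [0.96, 0.28, 0.0], [0.0, -0.0, -1.0]]
wrist_force: [-0.4, 0.5, 0.4]
width: -0.001
gripper_force: 0.0
```

Run:
```python
from h import *
o=robot.get_obs();T=np.array([.540,-.0708]);d=o['tool_pos'][:2]-T
print(np.hypot(*d)*1e3,np.degrees(np.arctan2(d[0],-d[1])))
dr=lambda a:np.array([np.sin(np.radians(a)),-np.cos(np.radians(a))])
for a in (18,24.6,32,39): print('B',a,totool(*(T+.1006*dr(a)),.018)*1e3)
for a in (8,1,-7): print('C',a,totool(*(T+.1006*dr(a)),.018)*1e3)
```

```text
90.02792839604332 15.947857187040155
B 18 [-10.52756255   3.54356858   0.11712761]
B 24.6 [-9.51177325 15.08081965  0.11473257]
B 32 [-6.80526617 27.77950005  0.11237667]
B 39 [-2.75941288 39.37701381  0.11050278]
C 8 [ -9.5277883  -13.96364285   0.12121032]
C 1 [ -7.02260031 -25.98842065   0.12433536]
C -7 [ -2.3911347  -39.23722466   0.12810865]
```

In the tool's units: -0.005 m / 0.2 = -0.025, 0.004 m / 0.2 = 0.02.

>>> {"method": "creep_tool", "body": {"increments": [{"d": [-0.025,0.01,0],"jaw": 0},{"d": [-0.025,0.02,0],"jaw": 0},{"d": [0.0025,0.02,0],"jaw": 0},{"d": [0.0025,0.015,0],"jaw": 0},{"d": [0,0.01,0],"jaw": 0}]}}

```text
clock: 4.25
tool_pos: [0.5818, -0.1616, 0.0183]
ee_rot: [[-0.28, 0.96, -0.0], [0.96, 0.28, 0.0], [0.0, -0.0, -1.0]]
wrist_force: [-1.2, -0.2, -0.1]
width: 0.001
gripper_force: 0.0
```

>>> {"method": "creep_tool", "body": {"increments": [{"d": [0.0025,0.015,0],"jaw": 0},{"d": [0.0035,0.015,0],"jaw": 0},{"d": [0.0035,0.015,0],"jaw": 0},{"d": [0.0035,0.015,0],"jaw": 0}]}}

```text
clock: 4.75
tool_pos: [0.5926, -0.1559, 0.0183]
ee_rot: [[-0.279, 0.96, -0.0], [0.96, 0.279, -0.0], [0.0, -0.0, -1.0]]
wrist_force: [-0.7, -0.5, -0.5]
width: -0.0
gripper_force: 0.3
```

>>> {"method": "creep_tool", "body": {"increments": [{"d": [0.005,0.015,0],"jaw": 0},{"d": [0.0075,0.015,0],"jaw": 0},{"d": [0.0075,0.015,0],"jaw": 0}]}}

```text
clock: 5.12
tool_pos: [0.6002, -0.1495, 0.0183]
ee_rot: [[-0.279, 0.96, 0.0], [0.96, 0.279, -0.0], [-0.0, -0.0, -1.0]]
wrist_force: [0.2, -0.5, 0.1]
width: -0.002
gripper_force: 0.6
```

In the tool's units: -0.02 m / 0.2 = -0.1, -0.01 m / 0.2 = -0.05.

>>> {"method": "creep_tool", "body": {"increments": [{"d": [0.0025,0.0125,0],"jaw": 0},{"jaw": 0},{"d": [-0.04,-0.1,0],"jaw": 0},{"d": [0,-0.1,0],"jaw": 0},{"d": [0,-0.05,0],"jaw": 0},{"d": [0.005,-0.03,0],"jaw": 0},{"d": [0.005,-0.02,0],"jaw": 0},{"d": [0.0025,-0.015,0],"jaw": 0},{"d": [0.0025,-0.015,0],"jaw": 0},{"d": [0.005,-0.015,0],"jaw": 0}]}}

```text
clock: 6.38
tool_pos: [0.5371, -0.1715, 0.0183]
ee_rot: [[-0.279, 0.96, 0.0], [0.96, 0.279, -0.0], [-0.0, 0.0, -1.0]]
wrist_force: [0.8, 0.3, 0.1]
width: -0.002
gripper_force: 0.2
```

>>> {"method": "creep_tool", "body": {"increments": [{"d": [0.005,-0.015,0],"jaw": 0},{"d": [0.005,-0.015,0],"jaw": 0},{"d": [0.005,-0.015,0],"jaw": 0}]}}

```text
clock: 6.75
tool_pos: [0.5275, -0.1712, 0.0183]
ee_rot: [[-0.279, 0.96, 0.0], [0.96, 0.279, -0.0], [-0.0, 0.0, -1.0]]
wrist_force: [1.3, -1.5, 0.6]
width: 0.003
gripper_force: 0.8
```

>>> {"method": "creep_tool", "body": {"increments": [{"d": [0.005,-0.015,0],"jaw": 0},{"jaw": 0}]}}

```text
clock: 7.0
tool_pos: [0.5241, -0.171, 0.0183]
ee_rot: [[-0.279, 0.96, -0.0], [0.96, 0.279, 0.0], [0.0, -0.0, -1.0]]
wrist_force: [-0.6, -0.4, 0.2]
width: -0.001
gripper_force: 0.3
```

```bash
python3 look.py w2
```

```text
can px 419.0 420.0 r 88.35541 world [ 0.4781 -0.1331]
can px 340.0 121.0 r 88.239105 world [ 0.6276 -0.0936]
can px 294.0 290.0 r 85.39242 world [ 0.5431 -0.0706]
orange [271 316  14  43 216] world 0.5199240740740741 -0.06308842592592592
```

View pics/raw_w2.png

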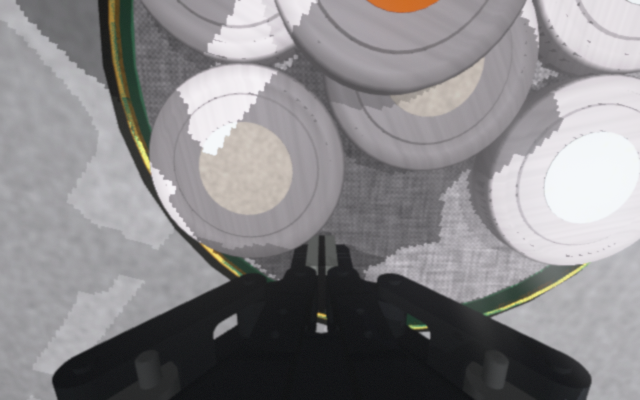

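The wrist picture shows the finger at (322,250) touching can C (245,165), the middle can at (430,75) and B at (590,170). B and C are about 154.6 mm apart, and the place needs a little over 156, so I'll nudge each about 2.5° further.

In the tool's units: -0.0018 m / 0.2 = -0.009, -0.0017 m / 0.2 = -0.0085.

>>> {"method": "creep_tool", "body": {"increments": [{"d": [0.0065,-0.0085,0],"jaw": 0},{"d": [0.0065,-0.009,0],"jaw": 0},{"jaw": 0}]}}

```text
clock: 7.42
tool_pos: [0.5202, -0.1695, 0.0183]
ee_rot: [[-0.279, 0.96, -0.0], [0.96, 0.279, 0.0], [0.0, -0.0, -1.0]]
wrist_force: [0.5, -1.1, 0.9]
width: 0.002
gripper_force: 0.3
```

>>> {"method": "creep_tool", "body": {"increments": [{"d": [-0.04,0.1,0],"jaw": 0},{"d": [-0.015,0.1,0],"jaw": 0},{"d": [0,0.1,0],"jaw": 0},{"d": [0.01,0.06,0],"jaw": 0},{"d": [0.01,0.03,0],"jaw": 0},{"d": [0.0075,0.02,0],"jaw": 0},{"d": [0.0075,0.015,0],"jaw": 0},{"d": [0.005,0.015,0],"jaw": 0},{"d": [0.0065,0.012,0],"jaw": 0},{"jaw": 0}]}}

```text
clock: 8.68
tool_pos: [0.6075, -0.1463, 0.0182]
ee_rot: [[-0.279, 0.96, -0.0], [0.96, 0.279, -0.0], [-0.0, -0.001, -1.0]]
wrist_force: [-2.4, -4.7, -0.5]
width: -0.001
gripper_force: 2.6
```

```bash
python3 look.py w3
```

```text
can px 339.0 120.0 r 88.954765 world [ 0.6281 -0.0931]
can px 295.0 291.0 r 88.47186 world [ 0.5426 -0.0711]
can px 412.0 423.0 r 87.40984 world [ 0.4766 -0.1296]
orange [269 314  16  46 270] world 0.5202425925925926 -0.06269444444444444
```

Can B now resists with about 5 N. The imaged can radii read 1.7 % small, and corrected for that B–C is about 158.6 mm, so the ring is compact. The middle can touches both B and C and sits about 1.5 mm toward the gap. I'll press it back lightly.

In the tool's units: -0.02 m / 0.2 = -0.1, -0.017 m / 0.2 = -0.085.

>>> {"method": "creep_tool", "body": {"increments": [{"d": [-0.01,-0.05,0],"jaw": 0},{"d": [0,-0.1,0],"jaw": 0},{"d": [0.04,-0.085,0],"jaw": 0},{"d": [0.04,0,0],"jaw": 0},{"d": [0.04,0,0],"jaw": 0},{"d": [0.02,0,0],"jaw": 0},{"jaw": 0}]}}

```text
clock: 9.6
tool_pos: [0.5556, -0.1337, 0.0183]
ee_rot: [[-0.28, 0.96, 0.0], [0.96, 0.28, -0.0], [-0.0, 0.0, -1.0]]
wrist_force: [-0.3, -0.1, -0.3]
width: 0.002
gripper_force: 0.0
```

>>> {"method": "creep_tool", "body": {"increments": [{"d": [0.0075,0,0],"jaw": 0},{"d": [0.0075,0,0],"jaw": 0},{"d": [0.0075,0,0],"jaw": 0}]}}

```text
clock: 9.98
tool_pos: [0.554, -0.1298, 0.0182]
ee_rot: [[-0.279, 0.96, -0.0], [0.96, 0.279, -0.0], [-0.0, -0.0, -1.0]]
wrist_force: [-0.5, 0.3, 0.5]
width: -0.002
gripper_force: 0.0
```

>>> {"method": "creep_tool", "body": {"increments": [{"d": [0.005,0,0],"jaw": 0},{"d": [0.005,0,0],"jaw": 0},{"jaw": 0}]}}

```text
clock: 10.35
tool_pos: [0.5535, -0.1278, 0.0183]
ee_rot: [[-0.279, 0.96, -0.0], [0.96, 0.279, 0.0], [0.0, -0.0, -1.0]]
wrist_force: [-0.7, 0.3, -0.6]
width: 0.005
gripper_force: 0.0
```

In the tool's units: 0.001 m / 0.2 = 0.005.

>>> {"method": "creep_tool", "body": {"increments": [{"d": [0.005,0,0],"jaw": 0},{"d": [0.005,0,0],"jaw": 0},{"jaw": 0}]}}

```text
clock: 10.72
tool_pos: [0.5529, -0.1259, 0.0183]
ee_rot: [[-0.279, 0.96, -0.0], [0.96, 0.279, 0.0], [0.0, -0.0, -1.0]]
wrist_force: [-0.0, -0.7, -0.1]
width: 0.002
gripper_force: 0.0
```

>>> {"method": "creep_tool", "body": {"increments": [{"d": [0.005,0,0],"jaw": 0},{"d": [0.005,0,0],"jaw": 0},{"jaw": 0}]}}

```text
clock: 11.1
tool_pos: [0.5534, -0.125, 0.0186]
ee_rot: [[-0.279, 0.96, 0.002], [0.96, 0.279, -0.001], [-0.002, 0.002, -1.0]]
wrist_force: [2.8, -9.6, -1.4]
width: -0.001
gripper_force: 4.6
```

```bash
python3 look.py w4
```

```text
can px 336.0 118.0 r 88.38002 world [ 0.6291 -0.0916]
can px 168.0 169.0 r 88.14605 world [ 0.6036 -0.0076]
can px 417.0 426.0 r 86.48533 world [ 0.4751 -0.1321]
can px 292.0 292.0 r 86.21676 world [ 0.5421 -0.0696]
orange [ 202  305   82   83 5255] world 0.5150317792578497 -0.044892197906755485
```

View pics/w4.png

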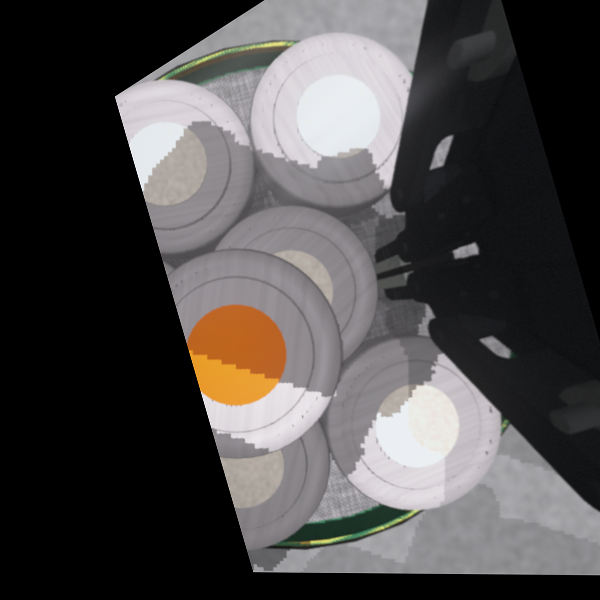

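The middle can (292,292) now resists at 10 N and is seated, and the orange can (237,355) has not moved. I'll back out, rise and look at everything from above.

In the tool's units: -0.05 m / 0.2 = -0.25, -0.03 m / 0.2 = -0.15, -0.1 rad / 3.1416 = -0.0318.

>>> {"method": "creep_tool", "body": {"increments": [{"d": [-0.04,0,0],"jaw": 0},{"d": [0,0,-0.15],"jaw": 0},{"d": [0,0,-0.25],"jaw": 0},{"d": [0,0,-0.25],"jaw": 0},{"d": [0,0,-0.25],"jaw": 0},{"yaw": -0.0318,"jaw": 0},{"jaw": 0}]}}

```text
clock: 12.02
tool_pos: [0.5545, -0.1318, 0.1986]
ee_rot: [[-0.373, 0.928, 0.0], [0.928, 0.373, 0.0], [-0.0, 0.0, -1.0]]
wrist_force: [0.3, 0.5, -0.1]
width: 0.002
gripper_force: 0.0
```

```bash
python3 look.py w5
```

Run:
```python
from h import *
c=robot.camera('top')
ctr=np.array([.5381,-.0736]);cv2.imwrite('pics/top5.png',plan(c,ctr,.025))
```

```text
can px 241.0 350.0 r 94.01786 world [ 0.5131 -0.0441]
can px 414.0 425.0 r 89.46508 world [ 0.4756 -0.1306]
can px 165.0 165.0 r 89.09485 world [ 0.6056 -0.0061]
can px 242.0 466.0 r 89.43139 world [ 0.4551 -0.0446]
can px 337.0 114.0 r 86.57985 world [ 0.6311 -0.0921]
tin px 290.0 295.0 r 281.32745 world [ 0.5406 -0.0686]
orange [ 202  307   81   80 5131] world 0.514899259403625 -0.04454182420580784
```

View pics/w5.png

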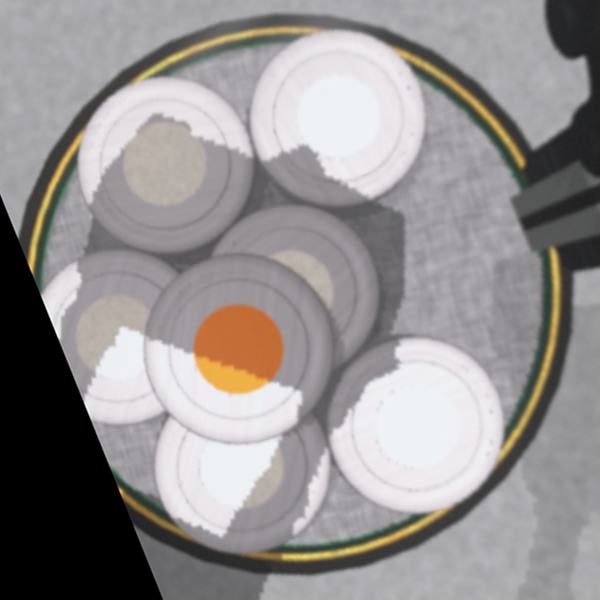

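All is compact: B (337,118), C (415,425), middle (291,294), tin centre (290,294), so the place is at about (465,250). The orange can is at (240,350). Next I'll go behind the orange can and push it over.

In the tool's units: 0.055 m / 0.2 = 0.275, 0.04 m / 0.2 = 0.2.

>>> {"method": "creep_tool", "body": {"increments": [{"d": [0.275,-0.01,0],"jaw": 0},{"d": [0.275,-0.01,0],"jaw": 0},{"d": [0.275,-0.0125,0.05],"jaw": 0},{"d": [0,0,0.2],"jaw": 0},{"d": [0,0,0.2],"jaw": 0},{"d": [0,0,0.2],"jaw": 0},{"d": [0,0,0.1],"jaw": 0},{"d": [0,0,0.05],"jaw": 0},{"jaw": 0}]}}

```text
clock: 13.25
tool_pos: [0.4866, 0.0189, 0.0378]
ee_rot: [[-0.373, 0.928, -0.001], [0.928, 0.373, 0.0], [0.001, -0.001, -1.0]]
wrist_force: [0.4, 0.6, -0.1]
width: 0.003
gripper_force: 0.0
```

>>> {"method": "creep_tool", "body": {"increments": [{"d": [-0.03,0,0],"jaw": 0},{"d": [-0.03,0,0],"jaw": 0},{"d": [-0.03,0,0],"jaw": 0},{"d": [-0.03,0,0],"jaw": 0},{"d": [-0.03,0,0],"jaw": 0},{"d": [-0.03,0,0],"jaw": 0},{"d": [-0.03,0,0],"jaw": 0},{"d": [-0.03,0,0],"jaw": 0},{"d": [-0.03,0,0],"jaw": 0},{"d": [-0.03,0,0],"jaw": 0},{"d": [-0.03,0,0],"jaw": 0},{"jaw": 0}]}}

```text
clock: 14.75
tool_pos: [0.5118, -0.0427, 0.0383]
ee_rot: [[-0.373, 0.928, 0.0], [0.928, 0.373, -0.0], [-0.0, 0.0, -1.0]]
wrist_force: [-0.5, -0.0, 0.4]
width: 0.0
gripper_force: 0.0
```

Run:
```python
from h import *
ctr=np.array([.5381,-.0736])
for n in('top','scene'):
    c=robot.camera(n);im=plan(c,ctr,.047);cv2.imwrite('pics/%s6.png'%n,im)
    m=cv2.inRange(cv2.cvtColor(im,cv2.COLOR_BGR2HSV),(8,140,80),(25,255,255))
    k,l,s,ce=cv2.connectedComponentsWithStats(m);
    if k>1:
        i=1+s[1:,4].argmax();print(n,s[i],ctr+.15-.0005*ce[i][::-1])
```

```text
top [281  31  27   8 162] [ 0.67100432 -0.07046728]
scene [ 304  271   80   76 4700] [ 0.53365245 -0.09558351]
```

In the tool's units: -0.006 m / 0.2 = -0.03, 0.0005 m / 0.2 = 0.0025, -0.03 rad / 3.1416 = -0.0095.

>>> {"method": "creep_tool", "body": {"increments": [{"d": [-0.03,0,0],"yaw": -0.0095,"jaw": 0},{"d": [-0.03,0,0],"yaw": -0.0095,"jaw": 0},{"d": [-0.03,0.0025,0],"jaw": 0},{"d": [-0.03,0.0025,0],"jaw": 0},{"d": [-0.03,0.0025,0],"jaw": 0},{"d": [-0.03,0.0025,0],"jaw": 0},{"d": [-0.03,0,0],"jaw": 0},{"jaw": 0}]}}

```text
clock: 15.85
tool_pos: [0.5312, -0.0801, 0.0383]
ee_rot: [[-0.428, 0.904, 0.0], [0.904, 0.428, -0.0], [-0.0, 0.0, -1.0]]
wrist_force: [-1.2, -0.2, 0.0]
width: 0.0
gripper_force: 0.0
```

Create o.py:
```python
from h import *
import sys
ctr=np.array([.5381,-.0736])
c=robot.camera('scene');P=world(c)
hsv=cv2.cvtColor(c['img'],cv2.COLOR_BGR2HSV);m=cv2.inRange(hsv,(8,140,80),(25,255,255));m[:100]=0
k,l,s,ce=cv2.connectedComponentsWithStats(m)
X=P.reshape(-1,3);w=np.linalg.norm(P[:,:,:2]-ctr,axis=2)<.17
best=max((i for i in range(1,k) if w[l==i].any()),key=lambda i:s[i,4])
u,v=ce[best];p=P[(l==best)&w];z=np.median(p[:,2]);print('orange px',u,v,'n',len(p),'median xyz',np.median(p,0),'ray at .047',ray(c,u,v,.047),'ray .03',ray(c,u,v,.03))
A=np.c_[p[:,:2]-p[:,:2].mean(0),np.ones(len(p))];g=np.linalg.lstsq(A,p[:,2],rcond=None)[0];print('slope',g)
i,j=int(u),int(v);cr=c['img'][max(0,j-75):j+75,max(0,i-100):i+100];cv2.imwrite('pics/%s.png'%sys.argv[1],cv2.resize(cr,None,fx=4,fy=4,interpolation=cv2.INTER_CUBIC))
```

```bash
python3 o.py s7
```

```text
orange px 282.1506849315069 190.2054794520548 n 72 median xyz [ 0.55037264 -0.13501211  0.04598021] ray at .047 [ 0.55099151 -0.13370752  0.047     ] ray .03 [ 0.53087153 -0.15037221  0.03      ]
slope [0.00211147 0.04225306 0.0462571 ]
```

View pics/s7.png

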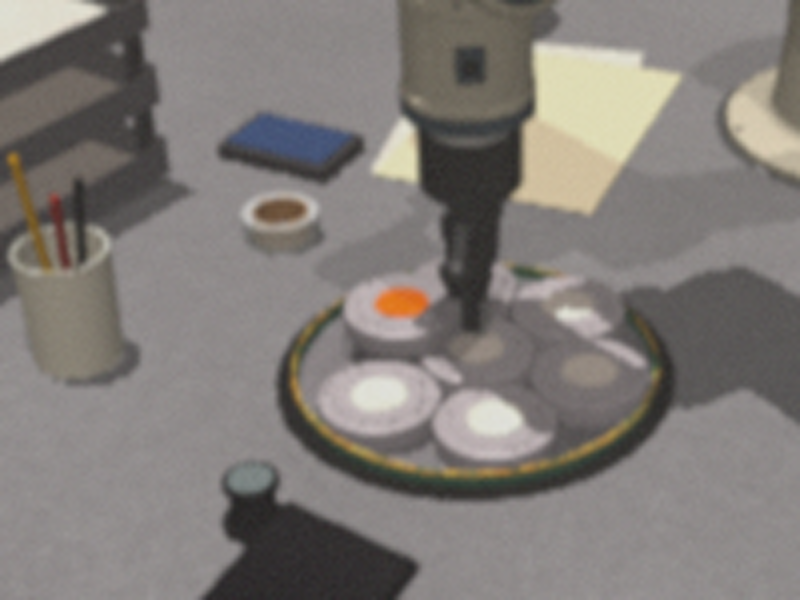

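The orange can is still flat at scene-crop (402,302), with its front over the place and about 27 mm to go, in line.

In the tool's units: -0.004 m / 0.2 = -0.02, -0.003 m / 0.2 = -0.015.

>>> {"method": "creep_tool", "body": {"increments": [{"d": [-0.02,0,0],"jaw": 0},{"d": [-0.02,0,0],"jaw": 0},{"d": [-0.02,0,0],"jaw": 0},{"d": [-0.015,0,0],"jaw": 0},{"d": [-0.015,0,0],"jaw": 0},{"jaw": 0}]}}

```text
clock: 16.65
tool_pos: [0.5387, -0.0961, 0.0383]
ee_rot: [[-0.428, 0.904, 0.0], [0.904, 0.428, -0.0], [-0.0, 0.0, -1.0]]
wrist_force: [-0.4, -0.4, -0.1]
width: -0.002
gripper_force: 0.0
```

```bash
python3 o.py s8
```

```text
orange px 273.671875 192.671875 n 64 median xyz [ 0.56396495 -0.15718133  0.03664986] ray at .047 [ 0.57607695 -0.14646887  0.047     ] ray .03 [ 0.55655317 -0.16343684  0.03      ]
slope [-0.16385991  0.23577849  0.03653104]
```

>>> {"method": "creep_tool", "body": {"increments": [{"d": [-0.015,0,0],"jaw": 0},{"d": [-0.01,0,0],"jaw": 0},{"jaw": 0}]}}

```text
clock: 17.08
tool_pos: [0.5409, -0.1006, 0.0383]
ee_rot: [[-0.429, 0.904, 0.0], [0.904, 0.429, -0.0], [-0.0, 0.0, -1.0]]
wrist_force: [-0.5, 0.6, 0.0]
width: 0.001
gripper_force: 0.0
```

```bash
python3 o.py s9
```

```text
orange px 273.671875 192.671875 n 64 median xyz [ 0.56363973 -0.15782497  0.03677692] ray at .047 [ 0.57607695 -0.14646887  0.047     ] ray .03 [ 0.55655317 -0.16343684  0.03      ]
slope [-0.17330331  0.25763223  0.03675747]
```

The orange can has tipped into the place, front edge down and trailing edge on the middle can, tilt 0.3 rad pointing straight back at the middle. I'll press its trailing half.

Careful with the scale: shifts go in shares of 0.2 m and turns go in shares of pi rad. That gives: -0.02 m / 0.2 = -0.1, -0.018 m / 0.2 = -0.09.

>>> {"method": "creep_tool", "body": {"increments": [{"d": [0.01,0,-0.1],"jaw": 0},{"d": [0,0,-0.075],"jaw": 0},{"d": [-0.09,-0.0075,0],"jaw": 0},{"d": [-0.09,-0.0075,0],"jaw": 0},{"d": [0,0,0.05],"jaw": 0},{"d": [0,0,0.03],"jaw": 0},{"jaw": 0}]}}

```text
clock: 18.0
tool_pos: [0.5519, -0.132, 0.0563]
ee_rot: [[-0.429, 0.903, -0.002], [0.903, 0.429, 0.001], [0.001, -0.001, -1.0]]
wrist_force: [-0.3, 0.1, 0.2]
width: -0.0
gripper_force: 0.0
```

>>> {"method": "creep_tool", "body": {"increments": [{"d": [0,0,0.01],"jaw": 0},{"d": [0,0,0.01],"jaw": 0},{"d": [0,0,0.01],"jaw": 0},{"jaw": 0}]}}

```text
clock: 18.5
tool_pos: [0.5534, -0.1327, 0.0521]
ee_rot: [[-0.429, 0.903, 0.002], [0.903, 0.429, -0.001], [-0.002, 0.001, -1.0]]
wrist_force: [-1.2, -1.9, 10.5]
width: -0.005
gripper_force: 5.8
```

>>> {"method": "creep_tool", "body": {"increments": [{"d": [0,0,0.005],"jaw": 0},{"d": [0,0,0.005],"jaw": 0},{"jaw": 0}]}}

```text
clock: 18.88
tool_pos: [0.5538, -0.133, 0.0512]
ee_rot: [[-0.429, 0.903, 0.003], [0.903, 0.429, -0.001], [-0.003, 0.002, -1.0]]
wrist_force: [-5.3, -1.1, 33.3]
width: 0.002
gripper_force: 16.3
```

```bash
python3 o.py s10
```

```text
orange px 272.3488372093023 192.69767441860466 n 43 median xyz [ 0.56367307 -0.16418106  0.03393897] ray at .047 [ 0.57842263 -0.14967618  0.047     ] ray .03 [ 0.55895459 -0.16672038  0.03      ]
slope [0.01418358 0.24192389 0.03378821]
```

33 N, so it is wedged. I'll back off and look.

In the tool's units: -0.05 m / 0.2 = -0.25, -0.04 m / 0.2 = -0.2.

>>> {"method": "creep_tool", "body": {"increments": [{"d": [0,0,-0.05],"jaw": 0},{"d": [0.1,0,-0.25],"jaw": 0},{"d": [0.1,0,-0.25],"jaw": 0},{"d": [0.1,0,-0.2],"jaw": 0},{"d": [0.1,0,0],"jaw": 0},{"jaw": 0}]}}

```text
clock: 19.68
tool_pos: [0.5174, -0.059, 0.199]
ee_rot: [[-0.43, 0.903, -0.001], [0.903, 0.43, 0.0], [0.001, -0.001, -1.0]]
wrist_force: [0.5, -1.1, -1.2]
width: -0.003
gripper_force: 0.0
```

```bash
python3 look.py w11; python3 o.py s11
```

Run:
```python
import numpy as np
P=np.load('P_w11.npy')
# heights map in plan around tin, 10 mm grid
P=P.reshape(-1,3)
for x in np.arange(.62,.50,-.01):
    r=[]
    for y in np.arange(-.08,-.215,-.01):
        m=np.abs(P[:,:2]-[x,y]).max(1)<.003;r.append('%4.0f'%(1e3*np.median(P[m,2])) if m.any() else '  --')
    print('%.2f'%x,*r)
```

```text
can px 119.0 338.0 r 90.0891 world [0.5191 0.0169]
can px 242.0 464.0 r 89.73102 world [ 0.4561 -0.0446]
can px 163.0 163.0 r 89.40474 world [ 0.6066 -0.0051]
can px 336.0 119.0 r 90.31005 world [ 0.6286 -0.0916]
can px 415.0 426.0 r 89.93304 world [ 0.4751 -0.1311]
can px 289.0 290.0 r 88.74346 world [ 0.5431 -0.0681]
tin px 290.0 297.0 r 278.68817 world [ 0.5396 -0.0686]
orange [ 71 440   3   5   8] world 0.46710000000000007 0.0403375
orange px 272.96078431372547 192.6078431372549 n 51 median xyz [ 0.56319861 -0.1606139   0.03440386] ray at .047 [ 0.57700535 -0.1484611   0.047     ] ray .03 [ 0.55750363 -0.16547642  0.03      ]
slope [-0.0502351   0.24156212  0.03459885]
0.62   25   25   25   25   24   24    2    3   --   --   --   --   --   --
0.61   24   25   24   24   24   23    2   --   --   --   --   --   --   --
0.60   24   24   24   23   23   15   --   --   --   --   --   --   --   --
0.59   23   24   24   19   28   --   --   --   --   --   --   --   --   --
0.58   24   23   --    2    2   --   --   --   --   --   --   --   --   --
0.57   24   23   23    3    2   --   --   --   --   --   --   --   --   --
0.56   24   24   23   23   --   --   --   --   --   --   --   --   --   --
0.55   24   24   24   --   --   --   --   --   --   --   --   --   --   --
0.54   25   24   24   24    2   --   --   --   --   --   --   --   --   --
0.53   25   24   23   23    2    2    3   --   --   --   --   --   --   --
0.52   24   24   24   21    3   22   23   33   30    3    2    2    2   --
0.51   24   24   22   23   23   24   23   24   23    3    2    3    3   --
```

View pics/w11.png

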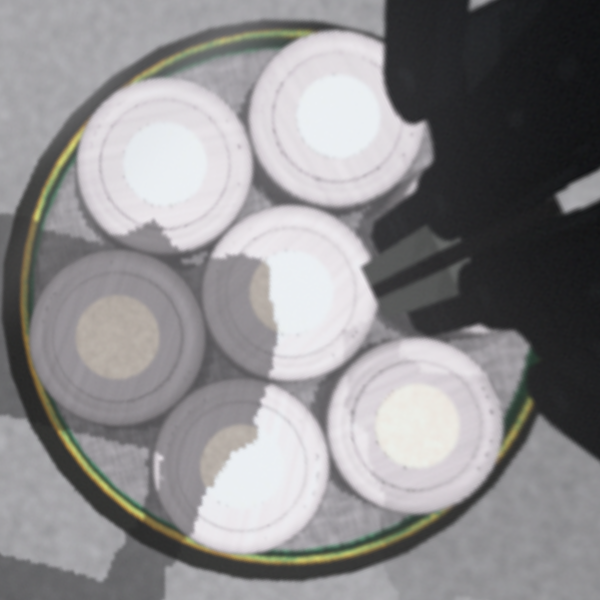

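The middle can is at (289,292) and the ring is still compact, but the gripper hides the orange can. I'll look from the side.

In the tool's units: 0.06 m / 0.2 = 0.3, 0.05 m / 0.2 = 0.25.

>>> {"method": "creep_tool", "body": {"increments": [{"d": [-0.15,0.25,0],"jaw": 0},{"d": [-0.15,0.3,0],"jaw": 0},{"jaw": 0}]}}

```text
clock: 20.15
tool_pos: [0.6423, -0.068, 0.1973]
ee_rot: [[-0.428, 0.904, 0.0], [0.904, 0.428, -0.0], [-0.0, 0.0, -1.0]]
wrist_force: [-0.6, 1.2, -0.6]
width: -0.003
gripper_force: 0.0
```

```bash
python3 look.py w12
```

Run:
```python
import numpy as np
P=np.load('P_w12.npy')
P=P.reshape(-1,3)
print('y   ',*['%4d'%round(1e3*y) for y in np.arange(-.08,-.225,-.01)])
for x in np.arange(.63,.49,-.01):
    r=[]
    for y in np.arange(-.08,-.225,-.01):
        m=np.abs(P[:,:2]-[x,y]).max(1)<.003;r.append('%4.0f'%(1e3*np.median(P[m,2])) if m.any() else '  --')
    print('%.2f'%x,*r)
```

```text
can px 117.0 336.0 r 90.373886 world [0.5201 0.0179]
can px 290.0 293.0 r 90.42887 world [ 0.5416 -0.0686]
can px 161.0 165.0 r 89.55318 world [ 0.6056 -0.0041]
can px 240.0 463.0 r 90.08376 world [ 0.4566 -0.0436]
can px 417.0 425.0 r 89.83355 world [ 0.4756 -0.1321]
can px 338.0 119.0 r 89.659294 world [ 0.6286 -0.0926]
tin px 295.0 287.0 r 277.0502 world [ 0.5446 -0.0711]
orange [ 423  205   67   79 4102] world 0.5661207215992199 -0.15144215017064847
y     -80  -90 -100 -110 -120 -130 -140 -150 -160 -170 -180 -190 -200 -210 -220
0.63   24   24   25   25   24   23   --    2    2    3   12    0   -1   -1   --
0.62  245  242   25   24   24   24   --    3    3    2    7    1   -1   -1   --
0.61  261  262   25   24   23   23    3    3    3    3    3   12    0   -1   --
0.60  275   24   24   23   24   34   36   34   31   29   26   10    0   -0   -1
0.59  277   24   24   23   34   40   37   35   32   30   27   25   13    1   -1
0.58  276   23    3    3   42   40   38   36   33   31   28   25   13    1   -1
0.57   24   23   24   28   43   41   39   37   34   31   29   25   24    2   -0
0.56   25   24   23   31   44   42   40   37   35   32   29   26   25   12   -0
0.55   25   24   24   23   44   42   40   38   35   33   30   26   24   12    0
0.54   24   24   24   24   37   42   40   38   35   33   30   27   --   12    1
0.53   25   24   24   23    3   38   41   38   35   33   30   --   --   13    0
0.52   24   24   24   22   12   15   19   38   35   32   --   --    3   11    0
0.51   23   24   22   24   23   23   23   24   22    2    3    2    6    2   -1
0.50   24   19   24   24   24   24   24   24   24   23    3    2    9    1   -1
0.49    2   15   23   24   25   25   25   24   24   24    3    3   13    0   -1
```

View pics/w12.png

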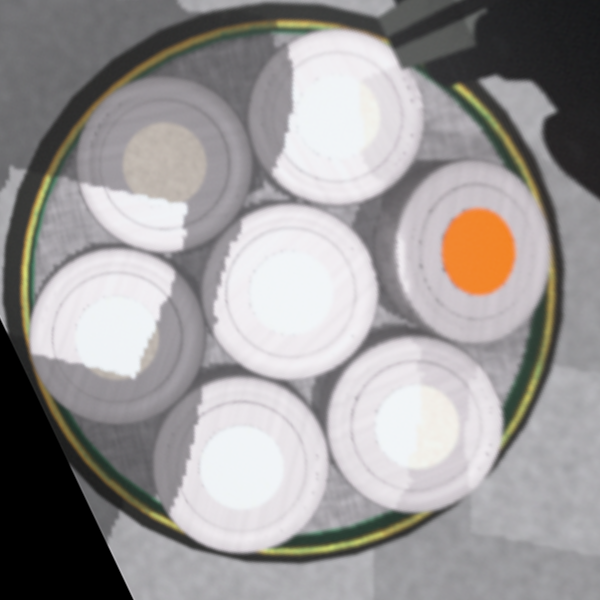

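The side view shows the orange can (478,252), tilt 0.24 rad. Its front is on the floor and its trailing bottom edge overlaps the middle can (290,293) by only about 2 mm. It needs a 2–3 mm push outward, so I'll push its trailing side low with the finger.

In the tool's units: -0.049 m / 0.2 = -0.245, 0.002 m / 0.2 = 0.01, 0.187 rad / 3.1416 = 0.0595.

>>> {"method": "creep_tool", "body": {"increments": [{"yaw": 0.0595,"jaw": 0},{"d": [0.01,-0.245,0],"jaw": 0},{"d": [0,-0.245,0.1],"jaw": 0},{"d": [0,0,0.2],"jaw": 0},{"d": [0,0,0.2],"jaw": 0},{"d": [0,0,0.15],"jaw": 0},{"d": [0,0,0.1],"jaw": 0},{"d": [0,0,0.04],"jaw": 0},{"jaw": 0}]}}

```text
clock: 21.32
tool_pos: [0.5429, -0.0901, 0.0411]
ee_rot: [[-0.253, 0.967, -0.001], [0.967, 0.253, 0.0], [0.001, -0.001, -1.0]]
wrist_force: [0.3, -0.7, 0.7]
width: 0.003
gripper_force: 0.0
```

>>> {"method": "creep_tool", "body": {"increments": [{"d": [-0.02,0,0],"jaw": 0},{"d": [-0.015,0,0],"jaw": 0},{"d": [-0.01,0,0],"jaw": 0},{"jaw": 0}]}}

```text
clock: 21.82
tool_pos: [0.5459, -0.0989, 0.0415]
ee_rot: [[-0.253, 0.967, 0.0], [0.967, 0.253, -0.0], [-0.0, 0.0, -1.0]]
wrist_force: [0.6, 0.4, 0.6]
width: -0.002
gripper_force: 0.0
```

>>> {"method": "creep_tool", "body": {"increments": [{"d": [-0.005,0,0],"jaw": 0},{"d": [-0.005,0,0],"jaw": 0},{"jaw": 0}]}}

```text
clock: 22.2
tool_pos: [0.5463, -0.1006, 0.0413]
ee_rot: [[-0.253, 0.967, 0.0], [0.967, 0.253, -0.0], [-0.0, 0.0, -1.0]]
wrist_force: [0.2, 0.1, -0.7]
width: 0.0
gripper_force: 0.0
```

```bash
python3 o.py s13
```

```text
orange px 272.96078431372547 192.6078431372549 n 51 median xyz [ 0.56175379 -0.16151644  0.03456752] ray at .047 [ 0.57700535 -0.1484611   0.047     ] ray .03 [ 0.55750363 -0.16547642  0.03      ]
slope [-0.03683133  0.24448345  0.03445852]
```

In the tool's units: 0.003 m / 0.2 = 0.015, -0.0015 m / 0.2 = -0.0075.

>>> {"method": "creep_tool", "body": {"increments": [{"d": [0,0.015,0.015],"jaw": 0},{"d": [-0.0075,0,0],"jaw": 0},{"d": [-0.0075,0,0],"jaw": 0},{"jaw": 0}]}}

```text
clock: 22.75
tool_pos: [0.55, -0.1029, 0.0383]
ee_rot: [[-0.253, 0.967, 0.0], [0.967, 0.253, -0.0], [-0.0, 0.0, -1.0]]
wrist_force: [0.1, 1.0, 0.4]
width: 0.001
gripper_force: 0.0
```

>>> {"method": "creep_tool", "body": {"increments": [{"d": [-0.005,0,0],"jaw": 0},{"d": [-0.005,0,0],"jaw": 0},{"jaw": 0}]}}

```text
clock: 23.12
tool_pos: [0.5505, -0.1047, 0.0383]
ee_rot: [[-0.253, 0.967, 0.0], [0.967, 0.253, -0.0], [-0.0, 0.0, -1.0]]
wrist_force: [-0.5, -0.7, -0.0]
width: -0.003
gripper_force: 0.0
```

>>> {"method": "creep_tool", "body": {"increments": [{"d": [-0.005,0,0],"jaw": 0},{"jaw": 0}]}}

```text
clock: 23.38
tool_pos: [0.5508, -0.1057, 0.0383]
ee_rot: [[-0.253, 0.967, 0.0], [0.967, 0.253, -0.0], [-0.0, 0.0, -1.0]]
wrist_force: [-0.3, -0.4, -0.3]
width: -0.0
gripper_force: 0.0
```

```bash
python3 o.py s14
```

```text
orange px 273.0615384615385 195.53846153846155 n 65 median xyz [ 0.56506602 -0.16056578  0.0243538 ] ray at .047 [ 0.58922035 -0.13821798  0.047     ] ray .03 [ 0.57000894 -0.15498986  0.03      ]
slope [0.02498428 0.00746782 0.02431156]
```

The can dropped: its top is now at 24 mm, level. I'll rise and check all seven with the depth map.

In the tool's units: 0.06 m / 0.2 = 0.3, -0.05 m / 0.2 = -0.25.

>>> {"method": "creep_tool", "body": {"increments": [{"d": [0.015,0,-0.05],"jaw": 0},{"d": [0,0,-0.25],"jaw": 0},{"d": [0,0,-0.25],"jaw": 0},{"d": [0.05,0.3,-0.225],"jaw": 0},{"d": [0,0.25,0],"jaw": 0},{"jaw": 0}]}}

```text
clock: 24.18
tool_pos: [0.6468, -0.0684, 0.1865]
ee_rot: [[-0.255, 0.967, 0.003], [0.967, 0.255, -0.0], [-0.001, 0.003, -1.0]]
wrist_force: [-1.1, 0.4, -0.1]
width: 0.003
gripper_force: 0.0
```

```bash
python3 look.py w15
```

Run:
```python
import numpy as np,cv2
P=np.load('P_w15.npy').reshape(-1,3)
for n,c in dict(A=(.6056,-.0041),B=(.6286,-.0926),C=(.4756,-.1321),D=(.4566,-.0436),E=(.5201,.0179),M=(.5416,-.0686),P7=(.5633,-.1564)).items():
    d=P[:,:2]-c;m=(np.hypot(*d.T)<.036)&(abs(P[:,2]-.03)<.02);g=np.linalg.lstsq(np.c_[d[m],np.ones(m.sum())],P[m,2],rcond=None)[0];print(n,m.sum(),g.round(4))
```

```text
can px 119.0 336.0 r 90.23573 world [0.5201 0.0169]
can px 292.0 291.0 r 90.4571 world [ 0.5426 -0.0696]
can px 166.0 163.0 r 89.674446 world [ 0.6066 -0.0066]
can px 416.0 419.0 r 89.43034 world [ 0.4786 -0.1316]
can px 241.0 464.0 r 90.33634 world [ 0.4561 -0.0441]
can px 461.0 247.0 r 89.21435 world [ 0.5646 -0.1541]
can px 340.0 117.0 r 90.50492 world [ 0.6296 -0.0936]
tin px 292.0 283.0 r 278.5469 world [ 0.5466 -0.0696]
orange [ 407  201   75   75 4394] world 0.5691562130177515 -0.14568864360491582
A 4245 [ 0.0028 -0.0051  0.0242]
B 3316 [0.0061 0.0008 0.0242]
C 3325 [-0.0014 -0.0005  0.0242]
D 4245 [-0.0043 -0.0022  0.0242]
E 4798 [-0.0016  0.0008  0.0242]
M 3739 [ 0.0017 -0.0026  0.0242]
P7 2967 [ 0.0017 -0.0026  0.0242]
```

View pics/w15.png

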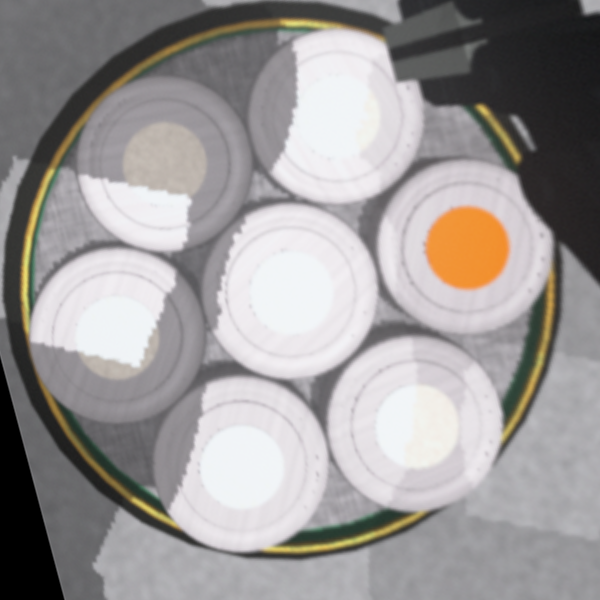

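All seven cans, with orange at (467,247), lie level with tops at 24.2 mm, one in the middle and six round it. The robot is clear of everything, so I'll hand the job in.

>>> {"method": "creep_tool", "body": {"increments": [{"jaw": 0},{"jaw": 0},{"jaw": 0}]}}

```text
clock: 24.6
tool_pos: [0.6437, -0.0698, 0.1856]
ee_rot: [[-0.253, 0.968, -0.0], [0.968, 0.253, -0.0], [0.0, -0.0, -1.0]]
wrist_force: [-0.5, 0.7, -0.9]
width: 0.0
gripper_force: 0.0
```

```bash
python3 -c "
from plant import robot;print(robot.sign_off())"
```

```text
the job is handed in; nothing more can be done
None
```

I handed the job in at 24.6 s: all seven cans measured level and flat on the tin floor. The hardest push read about 33 N at the wrist, against the 40 N limit, and the sign-off returned no verdict.

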